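Free the cup press and press on a metal cap

ROBOT

A 6-joint arm with a two-finger parallel gripper is mounted at the origin on the work surface. World frame = base frame: x ahead of the robot, y to its left, z up, the work surface at z = 0. Lengths are in m, angles in rad, forces in N, time in s.
With the tool pointing down it reaches from about 0.35 to 0.975 m from the base axis. Payload 4.9 kg.
Tool frame: the origin (TCP) lies on the centre line of the jaws, within the pads' length; the fingertips stand 19 mm ahead of it and the grasp point (between the pads) is the TCP; z points along the fingers, y is the line along which they close (so a half turn about z gives the same grasp; the last joint's range is limited). The gripper opens to 85 mm and grips with 20 to 120 N. Pads are 22 mm wide; open, the fingers measure 114 mm over their backs; the gripper's body (76 mm by 85 mm) begins 54 mm behind the grasp point. The pads swing forward as they close: fully open they stand 13 mm farther back than shut.
Start: joints at [1.127, 0.053, 1.613, -0, 1.476, -0.119], TCP at [0.199, 0.592, 0.25] pointing down, gripper open.
Joint ranges: [-3.01, 3.01], [-1.01, 2.22], [0.06, 2.58], [-1.02, 4.17], [0.09, 2.62], [-3.14, 3.14]. Speed limits (rad/s): [2.57, 2.57, 3.14, 3.14, 3.14, 3.14].

INTERFACE

Orientations are given as a unit quaternion [w, x, y, z].
In Python, from plant import state, grab_frame, ticket, spotter gives the robot as it stands.
- The arm moves only by the tool apply_moves, never from a script. Its argument "series" is a list of rows, each an object of numbers: "jaw": the closure, from 0 (fully open) to 1 (shut); "dx", "dy", "dz": the shift along the tool's x, y, z in mm; "turn": the turn about the tool's z in rad. A call has 1 to 5 rows; each row is the pose to reach, as a shift and turn from the pose commanded when the call began, along the tool's axes at that moment; what a row does not reach only later rows make up. A row lasts 1/12 s, in which the tool goes at most 41.7 mm and 7.16 degrees, less where a joint would pass 70% of its speed; a pose out of reach is approached as far as the arm can. A call with a gripper value outside its range is refused whole. The fingers move at their own pace and stop on an object; the grip force is fixed at half the most. Time passes only in rows, so rows that repeat a pose let the fingers close. It gives the time, the measured TCP pose, the force, the opening and the grip force at its end, in the units of the state.
- state(): the state, without advancing time (a new reading comes with each control period).
- grab_frame(name): name is "side" or "top"; returns a dict with "pixels" (420x560x3 uint8, red, green, blue), "mtx" (3x3 intrinsics, pixels), "camera_from_world" (4x4, takes a point from world to camera coordinates). Camera axes: x right, y down, z forward; pixel columns grow to the right and rows downward; lengths in m; the calibration is good to about 2 mm. A picture is of the moment at which its call begins. There is no depth.
- ticket.job_done(): hands the job in; it is judged then, once.
Trained networks look in a picture, given as the dict that the camera call returned (one of the last four; its "shot" number tells which), for a name from the list of things; names that differ only in an ending like _2 or _b are one class to them, and where a whole thing is asked for, a point or a joint stands for the part that bears it (a point fixed in the world has none). Each returns a list of dicts, best first, with "conf" (0 to 1); they miss things now and then, are a little off and sometimes report something else, mostly with a low value. They report only what shows in the picture. A call takes as long as a camera call.
- spotter.outline_of(picture, target): "region" (420x560 bool, what is visible of it) and "extent" ([left, top, right, bottom] in pixels, round what is visible of it).
The state is a dict: "time": time; "joint_pos": joint angles; "joint_vel": joint speeds; "joint_efforts": joint torques, N m; "tool_pos": TCP position; "tool_rot": TCP orientation; "contact_force": force on the tool from outside, world axes, zero at the start; "ft_torque": the same for the moment, N m; "gripper_width": opening from 0.0 (shut) to 1.0 (fully open); "grasp_force": force on a finger pad.
Only numpy, scipy, OpenCV 4.12 (cv2) and the standard library are available. Lean on these libraries where they do the work, as an engineer would, in place of code of your own. Each camera call takes 0.05 s, during which the arm holds its last target. There are 200 camera calls.

TASK

Free the lever of the grey bench press: push its black bar knob, on the sloping console, fully down against its spring and, keeping it pushed down and never forcing it round, turn it clockwise as far as it goes, then let go, so that it stays down. Only then pull the press's lever down through its whole stroke, so that the metal cap is pressed home on the upturned cup, keep it down for a moment, and ease the lever all the way back up slowly, over three seconds or so, without letting it fly back. Leave the knob set as it is and do not disturb the cups, tin and other things standing about.

Things in the scene. Friction and masses are not known exactly. Their poses are not given: they have to be found in the camera images.
- press: the grey bench press, fixed. Origin: on the table, near the middle of its base plate; x from its front (robot side) to its back, y to its left, z up. Base plate 20 mm thick, x -130 to 170, y -190 to 150 mm. Column and head: x 5 to 150, y -20 to 70, top z 260; the ram rises through them to z 302. Below the ram, at x 35, y 20, an upturned cup with a metal cap stands in a nest.
- panel (a point): centre of the square panel (120 mm) on top of the sloping console at the right of the press; it slopes 30 degrees, down towards the press's right: x as the press's x, y up the slope, z out of the panel, 30 degrees from vertical, leaning to the right. In the press frame: x 40, y -135, z 95 mm; the console covers x -20 to 100, y -187 to -48; its highest edge is at z 125.
- knob_grip (a point): grip point of the stop knob, on its axis. The knob: a black disc 64 mm across, 10 mm thick, with a bar on top, 60 x 14 mm, 26 mm high; this point is 21 mm above the disc (5 mm below the bar's top), 43 mm out from the panel when up. z: out along the knob's axis, 30 degrees from vertical, leaning to the press's right; x along the bar, y across it. It moves and turns with the knob.
- knob_press (a joint): how far the knob is pushed in along its axis, m: 0 up, 0.009 fully down. Spring about 4 N at the top, 8.5 N fully down. It can be turned only when pushed in by more than 0.006 (up, its lug stands against a stop); once turned by some 0.3 rad it is held down, at about 0.006, when let go.
- stop_knob (a joint): angle of the stop knob, rad: 0 locked (as it starts) to 1.2 released (a stop), clockwise seen from outside the panel. As it turns, a 12 mm pin that stands under the lever beside the head draws into the head and frees the lever (at 1.0 and more).
- lever_grip (a point): middle of the lever's black round hand grip (22 mm diameter, 95 mm long, along the lever), 220 mm from the pivot; x along the lever to its pivot, y along the pivot axis (to the press's left). It can be pinched from above across y; at about z 305 mm when up, z 156 when down. It moves with the lever.
- lever_pivot (a point): the lever's pivot, on the press at x 110, y 90, z 200 mm in its frame; the pivot axis is the press's y. x, y, z as for the press.
- lever (a joint): lever angle, rad: 0 up (rest; it points to the press's front, 0.5 rad above level) to 0.7 down (stop, 0.2 rad below level). Spring return: about 3 N at the grip at the top, 11 N at the bottom; let go, it flies back up. Locked at 0 until the stop knob is released.
- cap (a joint): how far the metal cap has been pressed onto the cup, m: 0 is 8 mm proud, 0.008 home. It stays where it is pushed. The ram reaches the home height just at the end of the lever's stroke.
- cup_a: an upturned painted cup (75 mm high, 72 mm across its mouth) standing on the press's base plate, below and beside the lever; a bystander. Origin: centre of its underside.
- cup_b: an upturned painted cup, 75 mm high, 72 mm across, standing on the table; a bystander. Origin: centre of its underside.
- cup_c: an upturned painted cup, 75 mm high, 72 mm across, standing on the table; a bystander. Origin: centre of its underside.
- tin: a low round metal tin, 48 mm across, 30 mm high, on the press's base plate in front of the sloping console; a bystander. Origin: centre of its underside.
- tumbler: a glass tumbler, 84 mm across, 85 mm high; a bystander. Origin: centre of its underside.
- clay_bowl: a small clay bowl, 110 mm across, 45 mm high; a bystander. Origin: centre of its underside.
- mallet: a hammer lying on the table, 240 mm long; a bystander. Origin: at its underside, on its length, which is x (handle to -x).

How it is judged:
By the outcome, as a careful person would: the job done as asked, in the order asked, and still so for the second after the job is handed in, with the robot touching nothing.
It also fails if it takes over 64 s, if anything falls off the work surface, if the arm or the gripper's body presses on something with over 40 N, if the wrist force passes 120 N, or if a joint passes its speed limit or range.

## Working session

There is one attempt and no reset: what is moved stays moved. The work goes in short steps, Python scripts to look and compute and a tool call to move; the robot and the scene stay as the last step left them, time stands still between calls to the robot, and variables do not carry over. Pictures are saved under pics/ and viewed, at most 10 in all, crops included, and the job is handed in when it is done.

Besides the shell and the picture viewer there is one more tool, called after "Request:" by a JSON object that holds its "api" and its "payload", one argument or row to a line. apply_moves: Moves the arm, as the interface text tells. Its arguments: {"type":"object","properties":{"series":{"type":"array","items":{"type":"object","properties":{"jaw":{"type":"number"},"dx":{"type":"number"},"dy":{"type":"number"},"dz":{"type":"number"},"turn":{"type":"number"}}}}},"required":["series"]}

```bash
mkdir -p pics; ls; cat > h.py <<'E'
import numpy as np, cv2
from plant import state, grab_frame, ticket, spotter
def save(f,n): cv2.imwrite('pics/'+n+'.png', f['pixels'][:,:,::-1])
E
python3 - <<'E'
from h import *
s=state(); print({k:np.round(v,3).tolist() for k,v in s.items()})
fs=[grab_frame(n) for n in('side','top')]
im=[f['pixels'] for f in fs]
save(fs[0],'s0');save(fs[1],'t0')
for f,n in zip(fs,('side','top')):
  print(n,np.round(f['mtx'],1).tolist(),np.round(f['camera_from_world'],4).tolist())
  for t in['press','stop_knob','lever','cap','cup_a','tin','tumbler','clay_bowl','mallet']:
    for o in spotter.outline_of(f,t)[:4]:
      ys,xs=np.nonzero(o['region']); print(n,t,round(o['conf'],2),np.round(o['extent']).tolist(),round(xs.mean(),1),round(ys.mean(),1),len(xs))
E
```

```text
pics
{'time': 0.0, 'joint_pos': [1.127, 0.053, 1.614, -0.0, 1.476, -0.119], 'joint_vel': [0.001, -0.002, -0.0, -0.0, -0.0, 0.0], 'joint_efforts': [-0.001, -39.369, -37.017, -0.0, 0.007, -0.0], 'tool_pos': [0.199, 0.592, 0.249], 'tool_rot': [-0.0, 0.162, 0.987, -0.001], 'contact_force': [-0.242, -0.241, 0.113], 'ft_torque': [0.02, -0.028, -0.028], 'grasp_force': 0.0, 'gripper_width': 0.998}
side [[390.6, 0.0, 279.7], [0.0, 390.6, 211.9], [0.0, 0.0, 1.0]] [[0.9999, -0.0053, -0.0124, -0.5025], [-0.0123, -0.734, -0.679, 0.1153], [-0.0055, 0.6791, -0.734, 1.1674], [0.0, 0.0, 0.0, 1.0]]
side press 0.9 [274.0, 137.0, 400.0, 318.0] 344.4 246.3 13003
side stop_knob 0.77 [331.0, 262.0, 357.0, 284.0] 345.5 273.6 537
side lever 0.77 [293.0, 140.0, 350.0, 173.0] 319.1 154.0 479
side lever 0.67 [321.0, 247.0, 374.0, 302.0] 344.7 274.9 2316
side cap 0.68 [319.0, 249.0, 372.0, 302.0] 344.4 274.8 2361
side cap 0.52 [335.0, 219.0, 358.0, 238.0] 345.2 226.8 259
side cup_a 0.91 [219.0, 179.0, 243.0, 208.0] 229.5 192.5 541
side cup_a 0.9 [293.0, 204.0, 318.0, 233.0] 304.0 220.4 595
side cup_a 0.63 [196.0
[... 641 characters left out ...]
1.4109], [0.0, 0.0, 0.0, 1.0]]
top press 0.79 [231.0, 114.0, 341.0, 228.0] 287.6 172.9 8557
top stop_knob 0.51 [320.0, 163.0, 338.0, 185.0] 327.3 172.9 288
top lever 0.77 [238.0, 125.0, 263.0, 206.0] 249.4 167.2 532
top lever 0.18 [396.0, 218.0, 429.0, 254.0] 411.0 236.9 832
top cup_a 0.85 [250.0, 188.0, 264.0, 215.0] 256.0 201.2 364
top cup_a 0.83 [202.0, 261.0, 225.0, 284.0] 212.4 270.3 375
top cup_a 0.66 [343.0, 269.0, 365.0, 292.0] 352.6 278.2 353
top tin 0.58 [310.0, 198.0, 326.0, 215.0] 318.8 205.4 154
top tumbler 0.78 [130.0, 225.0, 163.0, 247.0] 146.8 237.5 619
top clay_bowl 0.83 [394.0, 219.0, 428.0, 254.0] 411.1 237.0 876
top mallet 0.88 [127.0, 146.0, 155.0, 215.0] 144.6 185.6 682
```

```bash
true
python3 - <<'E'
import cv2
a=cv2.imread('pics/s0.png')[120:360,180:420];b=cv2.imread('pics/t0.png')[100:240,220:360]
cv2.imwrite('pics/s0c.png',cv2.resize(a,(600,600),interpolation=2)); cv2.imwrite('pics/t0c.png',cv2.resize(b,(600,600),interpolation=2))
E
```

```text
(no output)
```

View pics/s0c.png

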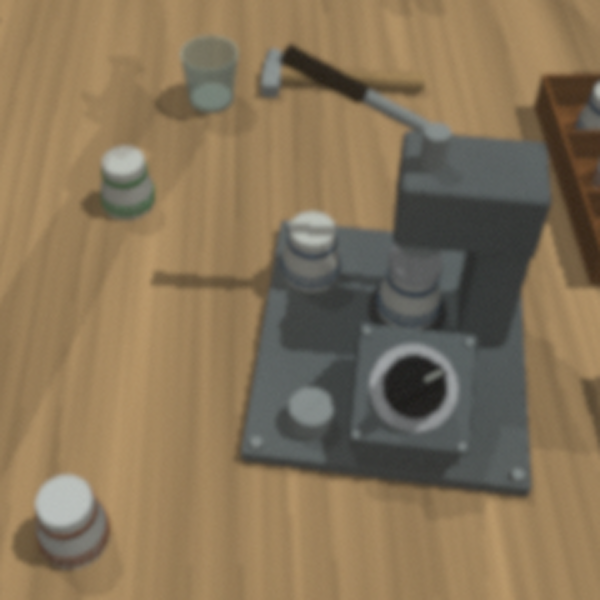

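View pics/t0c.png

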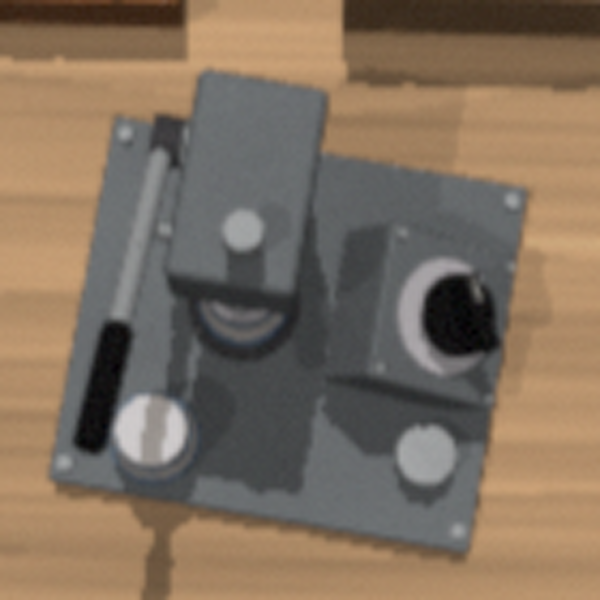

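The side view shows the press, with the console and black knob at crop (415,387) and the lever up at about (360,90). The top view shows the base plate corners, the lever grip at (103,385) and the knob at (460,315). Next I fit the press pose from the corners.

```bash
cat >> h.py <<'E'
def proj(f,P):
    P=np.atleast_2d(P); c=f['camera_from_world']; q=P@c[:3,:3].T+c[:3,3]; q=q@f['mtx'].T; return q[:,:2]/q[:,2:]
def Tpress(p):
    c,s=np.cos(p[2]),np.sin(p[2]); T=np.eye(4); T[:2,:2]=[[c,-s],[s,c]]; T[:2,3]=p[:2]; return T
def ap(T,P): return np.atleast_2d(P)@T[:3,:3].T+T[:3,3]
s3=np.sin(np.pi/6);c3=np.cos(np.pi/6)
Tpan=np.eye(4);Tpan[:3,:3]=np.array([[1,0,0],[0,c3,s3],[0,-s3,c3]]).T;Tpan[:3,3]=[.04,-.135,.095]
E
python3 - <<'E'
from h import *
from scipy.optimize import least_squares
# panel y axis up the slope toward +y : y=(0,c,s), z=(0,-s,c)
Tpan[:3,:3]=np.array([[1,0,0],[0,c3,s3],[0,-s3,c3]]).T
fs={n:grab_frame(n) for n in('side','top')}
B=lambda x,y,z:[x/1000,y/1000,z/1000]
top=[((528,187),B(170,-190,20)),((468,553),B(-130,-190,20)),((52,483),B(-130,150,20)),((116,115),B(170,150,20)),((243,230),B(35,20,302)),((205,70),B(150,70,260)),((328,95),B(150,-20,260)),((296,300),B(5,-20,260)),((168,274),B(5,70,260))]
side=[((244,456),B(-130,-190,20)),((530,488),B(170,-190,20)),((280,224),B(-130,150,20)),((437,130),B(35,20,302)),((402,200),B(5,-20,260)),((546,205),B(150,-20,260)),((545,143),B(150,70,260)),((405,136),B(5,70,260))]
tp=np.array([a for a,_ in top])/600*140+[220,100]-.5; sp=np.array([a for a,_ in side])*.4+[180,120]-.5
tP=np.array([b for _,b in top]);sP=np.array([b for _,b in side])
def r(p):
    T=Tpress(p); return np.concatenate([(proj(fs['top'],ap(T,tP))-tp).ravel(),(proj(fs['side'],ap(T,sP))-sp).ravel()])
o=least_squares(r,[.65,-.05,-.1],loss='soft_l1')
print(o.x,np.round(o.fun,1).reshape(-1,2).tolist())
for w,sl in(('top',slice(0,18)),('side',slice(18,None))):
    q=least_squares(lambda p:r(p)[sl],o.x,loss='soft_l1');print(w,q.x)
np.save('p.npy',o.x)
T=Tpress(o.x)
a=np.linspace(0,2*np.pi,60)
for n,f in fs.items():
    x0,y0,k=(180,120,2.5) if n=='side' else (220,100,600/140)
    # zoom on knob
    cx,cy=(345,273) if n=='side' else (327,173)
    im=cv2.resize(f['pixels'][cy-30:cy+30,cx-30:cx+30,::-1],(600,600),interpolation=2)
    def dr(P,col,close=True):
        u=((proj(f,ap(T@Tpan,np.array(P)))-[cx-30,cy-30]+.5)*10).astype(int)
        cv2.polylines(im,[u.reshape(-1,1,2)],close,col,1)
    dr([[-.06,-.06,0],[.06,-.06,0],[.06,.06,0],[-.06,.06,0]],(0,255,255))
    for h,col in((.012,(255,0,0)),(.022,(0,255,0))): dr(np.c_[.032*np.cos(a),.032*np.sin(a),0*a+h],col)
    dr([[-.03,-.007,.048],[.03,-.007,.048],[.03,.007,.048],[-.03,.007,.048]],(0,0,255))
    cv2.imwrite(f'pics/k_{n}.png',im)
cv2.imwrite('pics/k.png',cv2.resize(np.hstack([cv2.imread('pics/k_side.png'),cv2.imread('pics/k_top.png')]),(800,400)))
E
```

```text
[ 0.64867332 -0.02047363 -0.14693835] [[0.5, 0.2], [1.1, 0.3], [-0.4, 0.3], [-0.2, 0.9], [0.6, 0.7], [-1.0, -0.4], [1.0, -1.1], [0.4, 0.0], [-0.8, 0.9], [-1.1, -0.2], [1.6, 1.1], [0.2, -1.2], [0.3, 1.3], [-0.7, -3.8], [3.0, -0.2], [1.0, -0.6], [-0.5, -2.6]]
top [ 0.64946404 -0.01973028 -0.15138399]
side [ 0.64777886 -0.0216298  -0.14322467]
```

View pics/k.png

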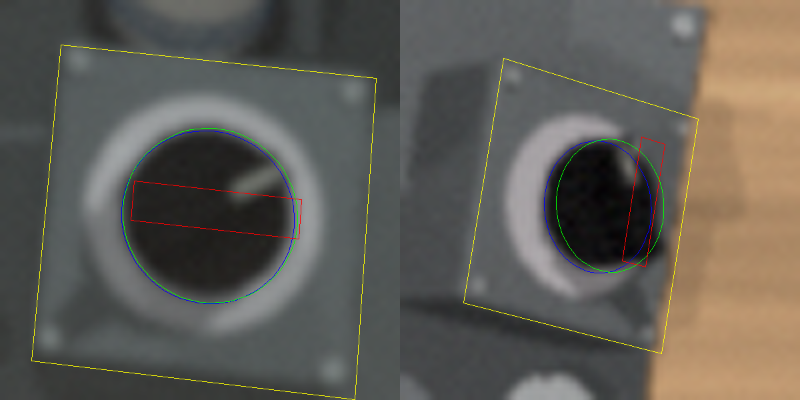

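```bash
cat >> h.py <<'E'
def onplane(f,u,T,h):
    c=f['camera_from_world']; R=c[:3,:3].T; C=-R@c[:3,3]
    d=R@np.linalg.solve(f['mtx'],[u[0],u[1],1]); Ti=np.linalg.inv(T)
    o=ap(Ti,C)[0]; d=Ti[:3,:3]@d; return o+d*(h-o[2])/d[2]
E
python3 - <<'E'
from h import *
T=Tpress(np.load('p.npy'))
for n,pts,cx,cy in(('side',[(235,197),(282,170)],345,273),('top',[(230,182),(221,143),(262,250)],327,173)):
    f=grab_frame(n)
    for p in pts:
        u=np.array(p)*.15-.5+[cx-30,cy-30]
        print(n,np.round(onplane(f,u,T@Tpan,.048)*1000,1))
    k=6; im=f['pixels'][cy-25:cy+25,cx-25:cx+25,::-1].astype(float)
    im=np.clip(im*4,0,255).astype(np.uint8); cv2.imwrite(f'pics/e_{n}.png',cv2.resize(im,(400,400),interpolation=2))
cv2.imwrite('pics/e.png',np.hstack([cv2.imread('pics/e_side.png'),cv2.imread('pics/e_top.png')]))
E
```

```text
side [ 6.3  5.4 48. ]
side [22.2 16.9 48. ]
top [ 7.6  9.6 48. ]
top [24.4 18.3 48. ]
top [-19.8 -15.   48. ]
```

View pics/e.png

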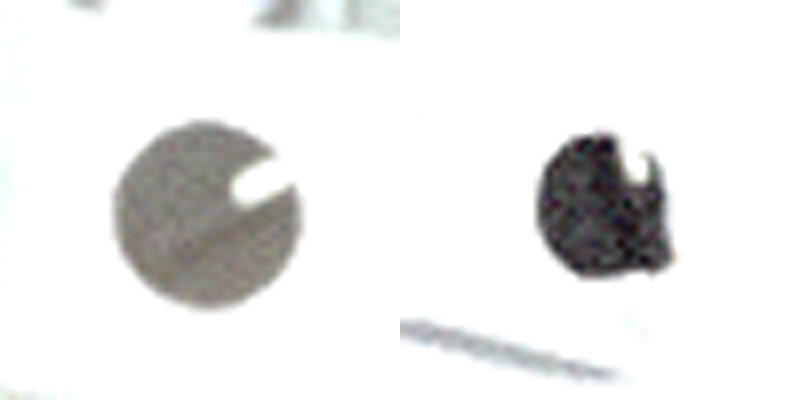

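The overlay puts the knob where the text says it is. The bar lies about 37° counter-clockwise from the panel's x (marker at crop (260,180)). The tool can't tilt, so I'll straddle the bar vertically and press the disc with a fingertip.

```bash
cat >> h.py <<'E'
def rel(tgt,yaw=None):
    "world target, tool-y heading -> mm in tool axes, turn"
    s=state(); w,x,y,z=s['tool_rot']
    from scipy.spatial.transform import Rotation as Ro
    R=Ro.from_quat([x,y,z,w]).as_matrix(); d=R.T@(np.array(tgt)-s['tool_pos'])*1000
    cur=np.arctan2(R[1,1],R[0,1]); return np.round(d,1).tolist(), None if yaw is None else round((cur-yaw+np.pi)%(2*np.pi)-np.pi,3), round(cur,3)
E
python3 - <<'E'
from h import *
p=np.load('p.npy');T=Tpress(p)
k=ap(T,[.04,-.1552,.130])[0]; print('knob',k,'lever',ap(T,[.11-.22*np.cos(.5),.09,.2+.22*np.sin(.5)]))
print('cup_a', 'bar yaw',p[2]+np.arctan2(np.sin(.64)*c3,np.cos(.64)))
print(rel([.40,.25,.25],1.99),rel([.46,-.15,.25],1.99),rel([k[0],k[1],.25],1.99))
E
```

```text
knob [ 0.66551943 -0.17985759  0.13      ] lever [[0.57967722 0.08071856 0.30547362]]
cup_a bar yaw 0.42576830840680124
([-299.3, -260.4, 0.3], np.float64(-0.744), np.float64(1.246)) ([-483.8, -620.4, 0.3], np.float64(-0.744), np.float64(1.246)) ([-688.1, -583.1, 0.3], np.float64(-0.744), np.float64(1.246))
```

Request:
{"api": "apply_moves", "payload": {
  "series": [
    {"dx":-30,"dy":-26,"jaw":0.6},
    {"dx":-60,"dy":-52,"jaw":0.6},
    {"dx":-90,"dy":-78,"jaw":0.6},
    {"dx":-120,"dy":-104,"jaw":0.6},
    {"dx":-150,"dy":-130,"jaw":0.6}
  ]
}}

```text
invalid input at $.series[0]: expected keys jaw, dx, dy, dz, turn
```

Request:
{"api": "apply_moves", "payload": {
  "series": [
    {"dx":-30,"dy":-26,"jaw":0.6},
    {"dx":-60,"dy":-52,"jaw":0.6},
    {"dx":-90,"dy":-78,"jaw":0.6},
    {"dx":-120,"dy":-104,"jaw":0.6},
    {"dx":-150,"dy":-130,"jaw":0.6}
  ]
}}

```text
invalid input at $.series[0]: expected keys jaw, dx, dy, dz, turn
```

Request:
{"api": "apply_moves", "payload": {
  "series": [
    {"dx":-18,"dy":-36,"jaw":0.6},
    {"dx":-36,"dy":-72,"jaw":0.6},
    {"dx":-54,"dy":-108,"jaw":0.6},
    {"dx":-72,"dy":-144,"jaw":0.6},
    {"dx":-92,"dy":-180,"jaw":0.6}
  ]
}}

```text
invalid input at $.series[0]: expected keys jaw, dx, dy, dz, turn
```

Request:
{"api": "apply_moves", "payload": {
  "series": [
    {"dx":-18,"dy":-36,"jaw":0.6},
    {"dx":-36,"dy":-72,"jaw":0.6},
    {"dx":-54,"dy":-108,"jaw":0.6},
    {"dx":-72,"dy":-144,"jaw":0.6},
    {"dx":-92,"dy":-180,"jaw":0.6}
  ]
}}

```text
invalid input at $.series[0]: expected keys jaw, dx, dy, dz, turn
```

Request:
{"api": "apply_moves", "payload": {
  "series": [
    {"dx":-40,"dy":8,"jaw":0.6},
    {"dx":-80,"dy":15,"jaw":0.6},
    {"dx":-120,"dy":22,"jaw":0.6},
    {"dx":-160,"dy":29,"jaw":0.6},
    {"dx":-200,"dy":36,"jaw":0.6}
  ]
}}

```text
invalid input at $.series[0]: expected keys jaw, dx, dy, dz, turn
```

Request:
{"api": "apply_moves", "payload": {
  "series": [
    {"turn":-0.12,"jaw":0.6},
    {"turn":-0.24,"jaw":0.6},
    {"turn":-0.36,"jaw":0.6},
    {"turn":-0.48,"jaw":0.6},
    {"turn":-0.6,"jaw":0.6}
  ]
}}

```text
invalid input at $.series[0]: expected keys jaw, dx, dy, dz, turn
```

Request:
{"api": "apply_moves", "payload": {
  "series": [
    {"turn":-0.12,"jaw":0.6},
    {"turn":-0.144,"jaw":0.6},
    {"turn":-0.144,"jaw":0.6}
  ]
}}

```text
invalid input at $.series[0]: expected keys jaw, dx, dy, dz, turn
```

```bash
python3 - <<'E'
from h import *
s=state(); print(s['time'],s['tool_pos'],s['gripper_width'],s['joint_pos'])
print(rel([.6655,-.1799,.21],1.99))
E
```

```text
1.2 [0.19943764 0.59230764 0.25029491] 0.9985316886756032 [ 1.12700371e+00  5.26926818e-02  1.61292207e+00 -9.72605529e-07
  1.47595827e+00 -1.19005917e-01]
([-688.1, -583.1, 40.3], np.float64(-0.744), np.float64(1.246))
```

Request:
{"api": "apply_moves", "payload": {
  "series": [
    {"dx":-30,"dy":-26,"dz":0,"turn":0,"jaw":0.6},
    {"dx":-60,"dy":-52,"dz":0,"turn":0,"jaw":0.6},
    {"dx":-90,"dy":-78,"dz":0,"turn":0,"jaw":0.6},
    {"dx":-120,"dy":-104,"dz":0,"turn":0,"jaw":0.6},
    {"dx":-150,"dy":-130,"dz":0,"turn":0,"jaw":0.6}
  ]
}}

```text
time: 1.62
tool_pos: [0.3006, 0.4197, 0.2504]
tool_rot: [0.0, 0.161, 0.987, 0.0]
contact_force: [0.7, -0.9, 0.8]
gripper_width: 0.403
grasp_force: 0.0
```

Request:
{"api": "apply_moves", "payload": {
  "series": [
    {"dx":-30,"dy":-26,"dz":0,"turn":0,"jaw":0.6},
    {"dx":-60,"dy":-52,"dz":0,"turn":0,"jaw":0.6},
    {"dx":-90,"dy":-78,"dz":0,"turn":0,"jaw":0.6},
    {"dx":-120,"dy":-104,"dz":0,"turn":0,"jaw":0.6},
    {"dx":-150,"dy":-130,"dz":0,"turn":0,"jaw":0.6}
  ]
}}

```text
time: 2.03
tool_pos: [0.4014, 0.2484, 0.2507]
tool_rot: [0.0, 0.162, 0.987, 0.0]
contact_force: [-0.4, 0.9, 0.3]
gripper_width: 0.402
grasp_force: 0.0
```

```bash
python3 - <<'E'
from h import *
s=state(); print(s['time'],s['tool_pos'],s['gripper_width'],s['joint_pos'])
print(rel([.46,-.15,.25]))
E
```

```text
2.0333 [0.40135345 0.24843873 0.2506652 ] 0.4021069877260188 [ 3.96423539e-01 -3.28479748e-01  1.95651960e+00  1.86460773e-06
  1.51244743e+00 -8.49856590e-01]
([-182.6, -358.9, 0.6], None, np.float64(1.246))
```

Request:
{"api": "apply_moves", "payload": {
  "series": [
    {"dx":-18,"dy":-36,"dz":0,"turn":0,"jaw":0.6},
    {"dx":-36,"dy":-72,"dz":0,"turn":0,"jaw":0.6},
    {"dx":-54,"dy":-108,"dz":0,"turn":0,"jaw":0.6},
    {"dx":-72,"dy":-144,"dz":0,"turn":0,"jaw":0.6},
    {"dx":-92,"dy":-180,"dz":0,"turn":0,"jaw":0.6}
  ]
}}

```text
time: 2.45
tool_pos: [0.4303, 0.0484, 0.2507]
tool_rot: [0.001, 0.161, 0.987, 0.0]
contact_force: [1.0, -0.1, -0.4]
gripper_width: 0.398
grasp_force: 0.0
```

Request:
{"api": "apply_moves", "payload": {
  "series": [
    {"dx":-18,"dy":-36,"dz":0,"turn":0,"jaw":0.6},
    {"dx":-36,"dy":-72,"dz":0,"turn":0,"jaw":0.6},
    {"dx":-54,"dy":-108,"dz":0,"turn":0,"jaw":0.6},
    {"dx":-72,"dy":-144,"dz":0,"turn":0,"jaw":0.6},
    {"dx":-91,"dy":-180,"dz":0,"turn":0,"jaw":0.6}
  ]
}}

```text
time: 2.87
tool_pos: [0.4591, -0.1515, 0.2507]
tool_rot: [0.001, 0.162, 0.987, -0.0]
contact_force: [0.2, 0.2, 0.4]
gripper_width: 0.4
grasp_force: 0.0
```

Request:
{"api": "apply_moves", "payload": {
  "series": [
    {"dx":-40,"dy":8,"dz":0,"turn":0,"jaw":0.6},
    {"dx":-80,"dy":15,"dz":0,"turn":0,"jaw":0.6},
    {"dx":-120,"dy":22,"dz":0,"turn":0,"jaw":0.6},
    {"dx":-160,"dy":29,"dz":0,"turn":0,"jaw":0.6},
    {"dx":-200,"dy":36,"dz":0,"turn":0,"jaw":0.6}
  ]
}}

```text
time: 3.28
tool_pos: [0.6622, -0.1797, 0.2499]
tool_rot: [-0.0, 0.162, 0.987, 0.0]
contact_force: [0.4, 0.3, -0.4]
gripper_width: 0.4
grasp_force: 0.0
```

Request:
{"api": "apply_moves", "payload": {
  "series": [
    {"dx":0,"dy":0,"dz":0,"turn":-0.12,"jaw":0.6},
    {"dx":0,"dy":0,"dz":0,"turn":-0.24,"jaw":0.6},
    {"dx":0,"dy":0,"dz":0,"turn":-0.36,"jaw":0.6},
    {"dx":0,"dy":0,"dz":0,"turn":-0.48,"jaw":0.6},
    {"dx":0,"dy":0,"dz":0,"turn":-0.6,"jaw":0.6}
  ]
}}

```text
time: 3.7
tool_pos: [0.6606, -0.1791, 0.25]
tool_rot: [-0.0, -0.14, 0.99, 0.0]
contact_force: [-0.9, 0.1, 0.5]
gripper_width: 0.4
grasp_force: 0.0
```

Request:
{"api": "apply_moves", "payload": {
  "series": [
    {"dx":0,"dy":0,"dz":0,"turn":-0.12,"jaw":0.6},
    {"dx":0,"dy":0,"dz":0,"turn":-0.144,"jaw":0.6},
    {"dx":0,"dy":0,"dz":0,"turn":-0.144,"jaw":0.6}
  ]
}}

```text
time: 3.95
tool_pos: [0.6604, -0.1791, 0.2502]
tool_rot: [-0.0, -0.207, 0.978, 0.0]
contact_force: [0.9, 0.1, -0.0]
gripper_width: 0.401
grasp_force: 0.0
```

```bash
python3 - <<'E'
from h import *
s=state(); print(s['time'],s['tool_pos'],s['gripper_width'],s['joint_pos'],s['contact_force'])
print(rel([.6655,-.1799,.175],1.99))
E
```

```text
3.95 [ 0.66036477 -0.17912992  0.25023635] 0.40077683036591966 [-3.73538946e-01  1.89651242e-01  1.46428540e+00 -7.70884246e-06
  1.48779183e+00 -2.36180155e+00] [ 0.87936578  0.0843872  -0.02135556]
([-4.4, -2.8, 75.2], np.float64(-0.002), np.float64(1.988))
```

Request:
{"api": "apply_moves", "payload": {
  "series": [
    {"dx":-4,"dy":-3,"dz":25,"turn":0,"jaw":0.6},
    {"dx":-4,"dy":-3,"dz":50,"turn":0,"jaw":0.6},
    {"dx":-4,"dy":-3,"dz":75,"turn":0,"jaw":0.6},
    {"dx":-4,"dy":-3,"dz":88,"turn":0,"jaw":0.6},
    {"dx":-4,"dy":-3,"dz":95,"turn":0,"jaw":0.6}
  ]
}}

```text
time: 4.37
tool_pos: [0.6638, -0.1797, 0.1521]
tool_rot: [-0.002, -0.207, 0.978, 0.001]
contact_force: [-0.7, 1.0, 0.1]
gripper_width: 0.401
grasp_force: 0.0
```

```bash
python3 - <<'E'
from h import *
s=state(); print(s['time'],s['tool_pos'],s['contact_force'])
a=[]
for n,cx,cy in(('side',345,260),('top',327,173)):
    f=grab_frame(n); a.append(cv2.resize(np.clip(f['pixels'][cy-40:cy+40,cx-40:cx+40,::-1]*1.8,0,255).astype(np.uint8),(400,400),interpolation=2))
cv2.imwrite('pics/a1.png',np.hstack(a))
E
```

```text
4.3667 [ 0.66383575 -0.17971755  0.15212078] [-0.73279877  0.96679998  0.10879561]
```

View pics/a1.png

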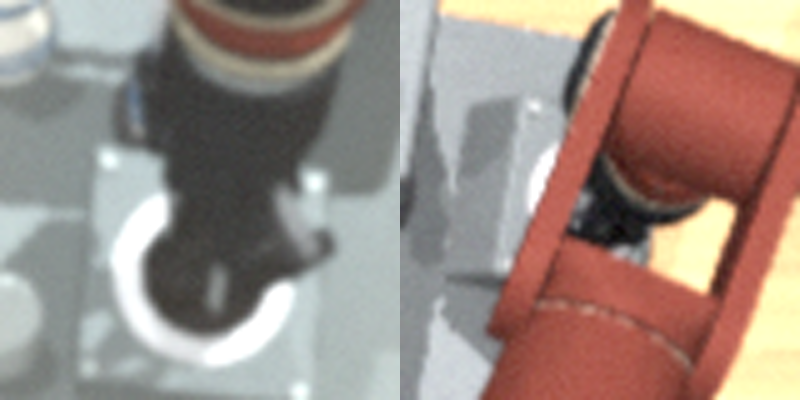

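```bash
python3 - <<'E'
from h import *
f=grab_frame('side'); s=state(); t=s['tool_pos']; y=np.array([np.cos(1.988),np.sin(1.988),0])
g=lambda P:np.round((proj(f,P)[0]-[305,220]+.5)*5).astype(int).tolist()
print('tcp',g(t))
for d in(-57,-30,-17,17,30):
  for z in(-.02,.03,.06): print(d,z,g(t+y*d/1000+[0,0,z]))
T=Tpress(np.load('p.npy'))@Tpan
for r in(-30,7,30): print('bar',r,g(ap(T,[r/1000*.8,r/1000*.6,.048])[0]))
im=f['pixels'][215:295,300:390,::-1]; cv2.imwrite('pics/a2.png',cv2.resize(np.clip(im*4.0,0,255).astype(np.uint8),(800,600),interpolation=2))
E
```

```text
tcp [217, 244]
-57 -0.02 [276, 361]
-57 0.03 [291, 302]
-57 0.06 [301, 264]
-30 -0.02 [245, 316]
-30 0.03 [259, 256]
-30 0.06 [268, 217]
-17 -0.02 [231, 295]
-17 0.03 [244, 234]
-17 0.06 [252, 196]
17 -0.02 [194, 241]
17 0.03 [206, 180]
17 0.06 [213, 141]
30 -0.02 [181, 221]
30 0.03 [191, 160]
30 0.06 [198, 120]
bar -30 [159, 305]
bar 7 [225, 265]
bar 30 [265, 241]
```

View pics/a2.png

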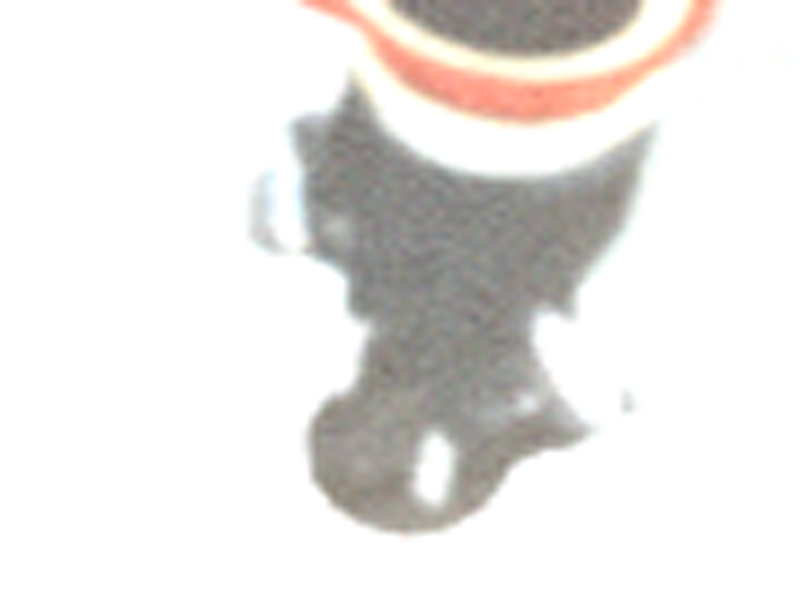

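Request:
{"api": "apply_moves", "payload": {
  "series": [
    {"dx":-1.5,"dy":-0.5,"dz":2,"turn":0,"jaw":0.66},
    {"dx":-1.5,"dy":-0.5,"dz":4,"turn":0,"jaw":0.66},
    {"dx":-1.5,"dy":-0.5,"dz":4,"turn":0,"jaw":0.66}
  ]
}}

```text
time: 4.77
tool_pos: [0.6675, -0.1803, 0.1526]
tool_rot: [0.001, -0.208, 0.978, -0.001]
contact_force: [0.4, 0.6, 0.0]
gripper_width: 0.342
grasp_force: 0.0
```

Request:
{"api": "apply_moves", "payload": {
  "series": [
    {"dx":0,"dy":0,"dz":2,"turn":0,"jaw":0.66},
    {"dx":0,"dy":0,"dz":3,"turn":0,"jaw":0.66},
    {"dx":0,"dy":0,"dz":3,"turn":0,"jaw":0.66}
  ]
}}

```text
time: 5.02
tool_pos: [0.6667, -0.18, 0.1481]
tool_rot: [-0.0, -0.208, 0.978, 0.0]
contact_force: [-1.0, -1.0, -0.6]
gripper_width: 0.339
grasp_force: 0.0
```

Request:
{"api": "apply_moves", "payload": {
  "series": [
    {"dx":0,"dy":0,"dz":2,"turn":0,"jaw":0.66},
    {"dx":0,"dy":0,"dz":3,"turn":0,"jaw":0.66},
    {"dx":0,"dy":0,"dz":3,"turn":0,"jaw":0.66}
  ]
}}

```text
time: 5.27
tool_pos: [0.6666, -0.18, 0.1448]
tool_rot: [-0.0, -0.208, 0.978, 0.0]
contact_force: [0.5, 0.7, 0.3]
gripper_width: 0.336
grasp_force: 0.0
```

Request:
{"api": "apply_moves", "payload": {
  "series": [
    {"dx":0,"dy":0,"dz":2,"turn":0,"jaw":0.66},
    {"dx":0,"dy":0,"dz":3,"turn":0,"jaw":0.66},
    {"dx":0,"dy":0,"dz":3,"turn":0,"jaw":0.66}
  ]
}}

```text
time: 5.52
tool_pos: [0.6666, -0.18, 0.1418]
tool_rot: [-0.0, -0.208, 0.978, 0.0]
contact_force: [-0.1, 0.4, 0.6]
gripper_width: 0.341
grasp_force: 0.0
```

Request:
{"api": "apply_moves", "payload": {
  "series": [
    {"dx":0,"dy":0,"dz":2,"turn":0,"jaw":0.66},
    {"dx":0,"dy":0,"dz":3,"turn":0,"jaw":0.66},
    {"dx":0,"dy":0,"dz":3,"turn":0,"jaw":0.66}
  ]
}}

```text
time: 5.77
tool_pos: [0.6667, -0.1799, 0.1391]
tool_rot: [-0.0, -0.208, 0.978, 0.0]
contact_force: [-0.6, 0.1, 0.1]
gripper_width: 0.343
grasp_force: 0.3
```

Request:
{"api": "apply_moves", "payload": {
  "series": [
    {"dx":0,"dy":0,"dz":1,"turn":0,"jaw":0.66},
    {"dx":0,"dy":0,"dz":2,"turn":0,"jaw":0.66},
    {"dx":0,"dy":0,"dz":2,"turn":0,"jaw":0.66}
  ]
}}

```text
time: 6.02
tool_pos: [0.667, -0.1798, 0.1381]
tool_rot: [0.0, -0.208, 0.978, 0.0]
contact_force: [-2.5, 2.8, 5.3]
gripper_width: 0.337
grasp_force: 2.4
```

Request:
{"api": "apply_moves", "payload": {
  "series": [
    {"dx":0,"dy":0,"dz":1,"turn":0,"jaw":0.66},
    {"dx":0,"dy":0,"dz":2,"turn":0,"jaw":0.66},
    {"dx":0,"dy":0,"dz":2,"turn":0,"jaw":0.66}
  ]
}}

```text
time: 6.27
tool_pos: [0.6671, -0.1792, 0.1365]
tool_rot: [0.0, -0.208, 0.978, 0.001]
contact_force: [-1.9, 4.2, 7.0]
gripper_width: 0.339
grasp_force: 3.7
```

Request:
{"api": "apply_moves", "payload": {
  "series": [
    {"dx":-1.0,"dy":1.6,"dz":-1,"turn":0,"jaw":0.66},
    {"dx":-2.2,"dy":3.4,"dz":-1,"turn":0,"jaw":0.66},
    {"dx":-2.2,"dy":3.4,"dz":0,"turn":0,"jaw":0.66},
    {"dx":-2.2,"dy":3.4,"dz":0,"turn":0,"jaw":0.66}
  ]
}}

```text
time: 6.6
tool_pos: [0.6677, -0.1768, 0.1356]
tool_rot: [0.0, -0.208, 0.978, -0.001]
contact_force: [-1.2, -3.3, 3.6]
gripper_width: 0.343
grasp_force: 2.6
```

Request:
{"api": "apply_moves", "payload": {
  "series": [
    {"dx":-0.5,"dy":0.7,"dz":1,"turn":0,"jaw":0.66},
    {"dx":-0.7,"dy":1,"dz":2,"turn":0,"jaw":0.66},
    {"dx":-0.7,"dy":1,"dz":2,"turn":0,"jaw":0.66}
  ]
}}

```text
time: 6.85
tool_pos: [0.6679, -0.1755, 0.1334]
tool_rot: [0.0, -0.208, 0.978, -0.001]
contact_force: [-0.6, -4.7, 3.7]
gripper_width: 0.339
grasp_force: 3.2
```

Request:
{"api": "apply_moves", "payload": {
  "series": [
    {"dx":0,"dy":0,"dz":1,"turn":0,"jaw":0.66},
    {"dx":0,"dy":0,"dz":2,"turn":0,"jaw":0.66},
    {"dx":0,"dy":0,"dz":2,"turn":0,"jaw":0.66}
  ]
}}

```text
time: 7.1
tool_pos: [0.668, -0.1749, 0.1318]
tool_rot: [0.0, -0.208, 0.978, -0.0]
contact_force: [-0.7, -4.0, 5.9]
gripper_width: 0.341
grasp_force: 3.6
```

Request:
{"api": "apply_moves", "payload": {
  "series": [
    {"dx":-0.3,"dy":0.5,"dz":1,"turn":0,"jaw":0.66},
    {"dx":-0.6,"dy":1,"dz":2,"turn":0,"jaw":0.66},
    {"dx":-0.6,"dy":1,"dz":2,"turn":0,"jaw":0.66}
  ]
}}

```text
time: 7.35
tool_pos: [0.6683, -0.1742, 0.1306]
tool_rot: [0.0, -0.208, 0.978, -0.001]
contact_force: [-2.1, -4.2, 7.7]
gripper_width: 0.339
grasp_force: 4.4
```

Request:
{"api": "apply_moves", "payload": {
  "series": [
    {"dx":-0.3,"dy":0.5,"dz":1,"turn":0,"jaw":0.66},
    {"dx":-0.6,"dy":1,"dz":2,"turn":0,"jaw":0.66},
    {"dx":-0.6,"dy":1,"dz":2,"turn":0,"jaw":0.66}
  ]
}}

```text
time: 7.6
tool_pos: [0.6691, -0.174, 0.1305]
tool_rot: [0.001, -0.208, 0.978, -0.002]
contact_force: [-4.0, -5.4, 11.6]
gripper_width: 0.341
grasp_force: 6.8
```

Request:
{"api": "apply_moves", "payload": {
  "series": [
    {"dx":1,"dy":0,"dz":1,"turn":0,"jaw":0.66},
    {"dx":1.5,"dy":0,"dz":2,"turn":0,"jaw":0.66},
    {"dx":1.5,"dy":0,"dz":2,"turn":0,"jaw":0.66}
  ]
}}

```text
time: 7.85
tool_pos: [0.669, -0.1742, 0.1303]
tool_rot: [0.003, -0.208, 0.978, -0.002]
contact_force: [-3.6, -3.6, 15.7]
gripper_width: 0.339
grasp_force: 8.1
```

Request:
{"api": "apply_moves", "payload": {
  "series": [
    {"dx":0,"dy":0,"dz":0,"turn":0.05,"jaw":0.66},
    {"dx":0,"dy":0,"dz":0,"turn":0.1,"jaw":0.66},
    {"dx":0,"dy":0,"dz":0,"turn":0.15,"jaw":0.66},
    {"dx":0,"dy":0,"dz":0,"turn":0.15,"jaw":0.66}
  ]
}}

```text
time: 8.18
tool_pos: [0.6684, -0.1742, 0.1304]
tool_rot: [0.002, -0.133, 0.991, -0.001]
contact_force: [-5.0, -3.7, 18.7]
gripper_width: 0.346
grasp_force: 9.4
```

```bash
python3 - <<'E'
from h import *
s=state(); print(s['tool_pos'],s['contact_force'],s['ft_torque'],rel([.6664,-.1742,.13]))
E
```

```text
[ 0.66838891 -0.17424339  0.1303775 ] [-5.03906552 -3.66195209 18.66672994] [-0.33414586  0.91885028  0.09089641] ([1.9, 0.6, 0.4], None, np.float64(1.838))
```

Request:
{"api": "apply_moves", "payload": {
  "series": [
    {"dx":0.5,"dy":0,"dz":0,"turn":0.05,"jaw":0.66},
    {"dx":1,"dy":0,"dz":0,"turn":0.1,"jaw":0.66},
    {"dx":1,"dy":0,"dz":0,"turn":0.15,"jaw":0.66},
    {"dx":1,"dy":0,"dz":0,"turn":0.2,"jaw":0.66},
    {"dx":1,"dy":0,"dz":0,"turn":0.2,"jaw":0.66}
  ]
}}

```text
time: 8.6
tool_pos: [0.6671, -0.1743, 0.1304]
tool_rot: [0.002, -0.034, 0.999, -0.001]
contact_force: [-7.0, -2.7, 18.5]
gripper_width: 0.34
grasp_force: 10.2
```

```bash
python3 - <<'E'
from h import *
s=state(); print(s['tool_pos'],s['contact_force'],s['ft_torque'],rel([.6664,-.1742,.13]))
E
```

```text
[ 0.66707786 -0.17432336  0.13036693] [-7.01536191 -2.73944991 18.48378054] [-0.23170969  1.10599326 -0.00467986] ([0.7, 0.2, 0.4], None, np.float64(1.638))
```

Request:
{"api": "apply_moves", "payload": {
  "series": [
    {"dx":0,"dy":0,"dz":0,"turn":0.05,"jaw":0.66},
    {"dx":0.5,"dy":0,"dz":0,"turn":0.1,"jaw":0.66},
    {"dx":0.5,"dy":0,"dz":0,"turn":0.15,"jaw":0.66},
    {"dx":0.5,"dy":0,"dz":0,"turn":0.2,"jaw":0.66},
    {"dx":0.5,"dy":0,"dz":0,"turn":0.25,"jaw":0.66}
  ]
}}

```text
time: 9.02
tool_pos: [0.6659, -0.174, 0.1304]
tool_rot: [0.001, 0.091, 0.996, -0.0]
contact_force: [-10.0, -3.1, 21.8]
gripper_width: 0.341
grasp_force: 11.1
```

```bash
python3 - <<'E'
from h import *
s=state(); print(s['tool_pos'],s['contact_force'],s['ft_torque'],rel([.6664,-.1742,.13]))
E
```

```text
[ 0.66587931 -0.1740201   0.13038481] [-9.96409354 -3.07376264 21.82464497] [0.00561267 1.81859548 0.137719  ] ([-0.5, -0.1, 0.4], None, np.float64(1.388))
```

Request:
{"api": "apply_moves", "payload": {
  "series": [
    {"dx":1,"dy":0,"dz":0,"turn":0.05,"jaw":0.66},
    {"dx":1,"dy":0,"dz":0,"turn":0.1,"jaw":0.66},
    {"dx":1,"dy":0,"dz":0,"turn":0.15,"jaw":0.66},
    {"dx":1,"dy":0,"dz":0,"turn":0.2,"jaw":0.66},
    {"dx":1,"dy":0,"dz":0,"turn":0.25,"jaw":0.66}
  ]
}}

```text
time: 9.43
tool_pos: [0.6656, -0.1736, 0.1306]
tool_rot: [0.002, 0.215, 0.977, 0.0]
contact_force: [-6.9, -1.8, 19.7]
gripper_width: 0.338
grasp_force: 10.7
```

```bash
python3 - <<'E'
from h import *
s=state(); print(s['tool_pos'],s['contact_force'],s['ft_torque'],rel([.6664,-.1742,.13]))
f=grab_frame('side'); im=f['pixels'][215:295,300:390,::-1]; cv2.imwrite('pics/a3.png',cv2.resize(np.clip(im*3.0,0,255).astype(np.uint8),(675,600),interpolation=2))
E
```

```text
[ 0.6656295  -0.17360089  0.13062212] [-6.91916677 -1.7591324  19.7373084 ] [0.16404867 1.18113822 0.10515754] ([-0.9, -0.2, 0.6], None, np.float64(1.138))
```

View pics/a3.png

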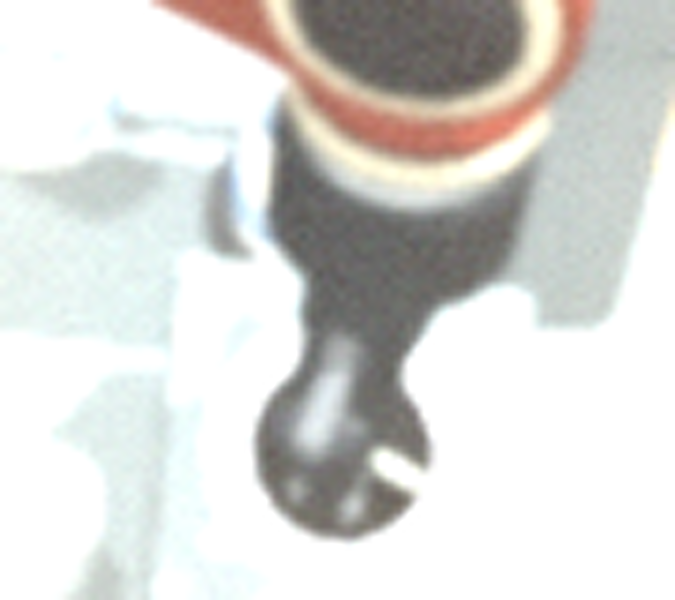

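The marker now points right and down (crop (375,455) to (425,490)), so the knob has turned about 60°. I'll continue to the stop.

Request:
{"api": "apply_moves", "payload": {
  "series": [
    {"dx":0.5,"dy":0,"dz":0,"turn":0.04,"jaw":0.66},
    {"dx":0.5,"dy":0,"dz":0,"turn":0.08,"jaw":0.66},
    {"dx":0.5,"dy":0,"dz":0,"turn":0.11,"jaw":0.66},
    {"dx":0.5,"dy":0,"dz":0,"turn":0.11,"jaw":0.66}
  ]
}}

```text
time: 9.82
tool_pos: [0.6659, -0.1735, 0.1307]
tool_rot: [0.003, 0.268, 0.964, 0.0]
contact_force: [-4.2, -1.8, 17.8]
gripper_width: 0.339
grasp_force: 10.0
```

```bash
cat > m.py <<'E'
from h import *
s=state(); print(s['time'],s['tool_pos'],s['contact_force'],s['ft_torque'],rel([.6664,-.1742,.13]))
T=Tpress(np.load('p.npy'))@Tpan; f=grab_frame('side')
# bright pixels inside disc on bar-top plane (pressed: h=.039)
P=[]
for v in range(255,295):
    for u in range(325,370):
        q=onplane(f,(u,v),T,.040); r=np.hypot(q[0],q[1])
        if 5e-3<r<.028 and f['pixels'][v,u].mean()>75: P.append((np.degrees(np.arctan2(q[1],q[0])),r*1000,f['pixels'][v,u].mean()))
print(np.round(P).astype(int).tolist())
E
python3 m.py
```

```text
9.8167 [ 0.66590344 -0.17349887  0.13065564] [-4.24964451 -1.81755063 17.79556575] [0.0287304  0.73854524 0.09153009] ([-0.8, -0.3, 0.7], None, np.float64(1.029))
[[54, 27, 105], [133, 22, 76], [50, 25, 78], [46, 27, 112], [142, 22, 77], [42, 25, 77], [39, 27, 120], [151, 22, 75], [35, 26, 94], [160, 23, 76], [153, 19, 76], [30, 25, 76], [28, 27, 124], [166, 22, 76], [163, 20, 76], [24, 26, 106], [18, 26, 90], [17, 28, 139], [13, 25, 79], [13, 27, 126], [8, 27, 116], [2, 27, 119], [-31, 7, 79], [-22, 9, 92], [-16, 11, 85], [-3, 27, 124], [-44, 9, 81], [-34, 10, 102], [-27, 12, 111], [-21, 14, 96], [-9, 25, 84], [-7, 28, 130], [-43, 12, 91], [-35, 14, 112], [-29, 15, 115], [-25, 17, 100], [-14, 26, 93], [-42, 15, 92], [-36, 17, 112], [-31, 19, 114], [-27, 21, 99], [-24, 23, 76], [-19, 27, 106], [-42, 19, 88], [-37, 20, 107], [-32, 22, 108], [-29, 24, 93], [-26, 26, 89], [-23, 28, 124], [-41, 22, 80], [-37, 23, 93], [-33, 25, 95], [-30, 27, 112], [-41, 25, 77], [-37, 27, 101], [-45, 27, 92], [-52, 27, 98], [-63, 27, 82]]
```

Request:
{"api": "apply_moves", "payload": {
  "series": [
    {"dx":0,"dy":0,"dz":0,"turn":0.04,"jaw":0.66},
    {"dx":0,"dy":0,"dz":0,"turn":0.08,"jaw":0.66},
    {"dx":0,"dy":0,"dz":0,"turn":0.08,"jaw":0.66}
  ]
}}

```text
time: 10.12
tool_pos: [0.6649, -0.1732, 0.1305]
tool_rot: [0.001, 0.306, 0.952, 0.0]
contact_force: [-8.2, -1.0, 20.6]
gripper_width: 0.337
grasp_force: 10.3
```

```bash
python3 m.py | head -c 1500
```

```text
10.1167 [ 0.66486276 -0.17320112  0.13048962] [-8.20022391 -0.99030464 20.5536356 ] [0.21570793 1.3754675  0.18916795] ([-1.8, 0.1, 0.5], None, np.float64(0.949))
[[54, 27, 102], [50, 25, 79], [46, 27, 110], [153, 27, 76], [42, 25, 77], [39, 27, 119], [157, 26, 76], [35, 26, 95], [30, 25, 76], [28, 27, 126], [24, 26, 113], [18, 26, 96], [17, 28, 146], [13, 25, 80], [13, 27, 130], [8, 27, 120], [2, 27, 117], [-31, 7, 77], [-22, 9, 90], [-16, 11, 89], [-3, 25, 76], [-3, 27, 123], [-44, 9, 79], [-34, 10, 104], [-27, 12, 112], [-21, 14, 100], [-18, 16, 76], [-9, 25, 83], [-7, 28, 132], [-43, 12, 93], [-35, 14, 115], [-29, 15, 120], [-25, 17, 103], [-21, 19, 77], [-14, 26, 92], [-104, 12, 76], [-42, 15, 98], [-36, 17, 116], [-31, 19, 117], [-27, 21, 100], [-24, 23, 75], [-19, 27, 106], [-101, 14, 78], [-42, 19, 91], [-37, 20, 109], [-32, 22, 108], [-29, 24, 91], [-26, 26, 90], [-23, 28, 125], [-99, 17, 78], [-41, 22, 83], [-37, 23, 96], [-33, 25, 96], [-30, 27, 113], [-41, 25, 76], [-37, 27, 101], [-45, 27, 92], [-52, 27, 97], [-63, 27, 81]]
```

Request:
{"api": "apply_moves", "payload": {
  "series": [
    {"dx":0,"dy":0,"dz":0,"turn":-0.06,"jaw":0.66},
    {"dx":0,"dy":0,"dz":-3,"turn":-0.06,"jaw":0.62},
    {"dx":0,"dy":0,"dz":-6,"turn":-0.06,"jaw":0.58},
    {"dx":0,"dy":-1,"dz":-10,"turn":-0.06,"jaw":0.55},
    {"dx":0,"dy":-2,"dz":-15,"turn":-0.06,"jaw":0.55}
  ]
}}

```text
time: 10.58
tool_pos: [0.6622, -0.174, 0.1396]
tool_rot: [-0.001, 0.277, 0.961, 0.001]
contact_force: [0.1, 0.4, 0.1]
gripper_width: 0.45
grasp_force: 0.0
```

Request:
{"api": "apply_moves", "payload": {
  "series": [
    {"dx":0,"dy":0,"dz":-20,"turn":0,"jaw":0.55},
    {"dx":0,"dy":0,"dz":-60,"turn":0,"jaw":0.5},
    {"dx":0,"dy":0,"dz":-100,"turn":0,"jaw":0.4},
    {"dx":0,"dy":0,"dz":-140,"turn":0,"jaw":0.3},
    {"dx":0,"dy":0,"dz":-180,"turn":0,"jaw":0.3}
  ]
}}

```text
time: 11.0
tool_pos: [0.6621, -0.173, 0.3204]
tool_rot: [-0.001, 0.276, 0.961, 0.001]
contact_force: [0.2, 0.3, 0.3]
gripper_width: 0.701
grasp_force: 0.0
```

Request:
{"api": "apply_moves", "payload": {
  "series": [
    {"dx":0,"dy":0,"dz":-35,"turn":0,"jaw":0.3},
    {"dx":0,"dy":0,"dz":-70,"turn":0,"jaw":0.3},
    {"dx":0,"dy":0,"dz":-105,"turn":0,"jaw":0.3},
    {"dx":0,"dy":0,"dz":-105,"turn":0,"jaw":0.3}
  ]
}}

```text
time: 11.33
tool_pos: [0.664, -0.1737, 0.4345]
tool_rot: [0.006, 0.276, 0.961, 0.001]
contact_force: [-0.1, -0.0, 1.5]
gripper_width: 0.702
grasp_force: 0.0
```

```bash
python3 m.py; python3 - <<'E'
from h import *
p=np.load('p.npy');L=ap(Tpress(p),[.11-.22*np.cos(.5),.09,.3055])[0]
print(L,rel([L[0],L[1],.42],np.pi/2+p[2]))
f=grab_frame('side');g=grab_frame('top')
for n,im in(('side',f),('top',g)):
  o=spotter.outline_of(im,'lever')
  print(n,[(x['conf'],x['extent']) for x in o][:2])
cv2.imwrite('pics/a4.png',np.hstack([cv2.resize(f['pixels'][120:320,260:410,::-1],(390,520),interpolation=2),cv2.resize(g['pixels'][90:240,225:345,::-1],(410,520),interpolation=2)]))
E
```

```text
11.3333 [ 0.66397762 -0.17374681  0.43453926] [-0.14111315 -0.01762321  1.49119629] [0.02225849 0.02127225 0.03539002] ([1.2, -0.5, 304.5], None, np.float64(1.012))
[[88, 27, 76], [83, 28, 87], [72, 27, 87], [61, 27, 98], [54, 27, 97], [46, 27, 101], [39, 27, 111], [35, 26, 86], [28, 27, 111], [24, 26, 92], [18, 26, 78], [17, 28, 125], [13, 27, 116], [8, 27, 111], [2, 27, 110], [-31, 7, 79], [-22, 9, 96], [-16, 11, 91], [-3, 27, 111], [-44, 9, 79], [-34, 10, 104], [-27, 12, 110], [-21, 14, 98], [-18, 16, 76], [-7, 28, 118], [-43, 12, 88], [-35, 14, 110], [-29, 15, 112], [-25, 17, 101], [-21, 19, 79], [-14, 26, 86], [-42, 15, 88], [-36, 17, 108], [-31, 19, 113], [-27, 21, 101], [-24, 23, 77], [-19, 27, 100], [-42, 19, 83], [-37, 20, 102], [-32, 22, 104], [-29, 24, 87], [-26, 26, 83], [-23, 28, 114], [-41, 22, 76], [-37, 23, 84], [-33, 25, 82], [-30, 27, 96], [-37, 27, 87], [-45, 27, 85], [-52, 27, 91]]
[0.57967722 0.08071856 0.3055    ] ([206.3, 171.1, 9.9], np.float64(-0.412), np.float64(1.012))
side [(0.66, [291.0, 138.9, 345.4, 172.9])]
top [(0.91, [235.6, 125.4, 261.1, 208.6])]
```

View pics/a4.png

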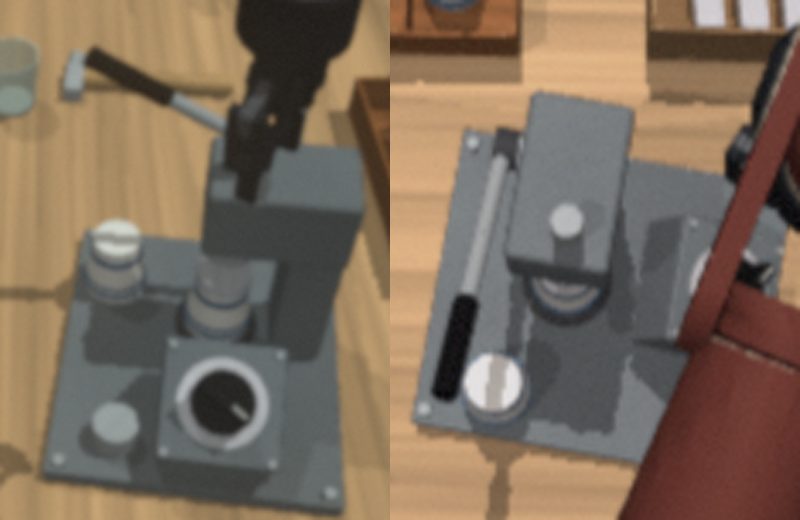

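The side view shows the knob still down with its marker at (240,410), and the cups and tin unmoved. The lever grip centre is at (129,76) in the side half and (457,347) in the top half.

```bash
python3 - <<'E'
from h import *
from scipy.optimize import least_squares
p=np.load('p.npy');T=Tpress(p)
u={'side':(309.1,148.7),'top':(244.1,189.6)}
fs={n:grab_frame(n) for n in u}
L=ap(T,[.11-.22*np.cos(.5),.09,.3055])[0]
for n in u: print(n,u[n],proj(fs[n],L))
o=least_squares(lambda P:np.concatenate([proj(fs[n],P)[0]-u[n] for n in u]),L); print(L,o.x,o.cost, np.linalg.inv(T)@np.r_[o.x,1])
E
```

```text
side (309.1, 148.7) [[308.28317637 149.68500798]]
top (244.1, 189.6) [[244.48235245 191.35600714]]
[0.57967722 0.08071856 0.3055    ] [0.5828395  0.08165692 0.30800932] 0.21856691062795897 [-0.08007735  0.09139124  0.30800932  1.        ]
```

Request:
{"api": "apply_moves", "payload": {
  "series": [
    {"dx":26,"dy":21,"dz":0,"turn":0,"jaw":0.3},
    {"dx":52,"dy":42,"dz":0,"turn":0,"jaw":0.3},
    {"dx":78,"dy":64,"dz":0,"turn":0,"jaw":0.3},
    {"dx":104,"dy":86,"dz":0,"turn":0,"jaw":0.3},
    {"dx":130,"dy":108,"dz":0,"turn":0,"jaw":0.3}
  ]
}}

```text
time: 12.1
tool_pos: [0.6089, -0.0127, 0.4236]
tool_rot: [-0.001, 0.277, 0.961, 0.0]
contact_force: [0.3, 0.3, -0.5]
gripper_width: 0.702
grasp_force: 0.0
```

Request:
{"api": "apply_moves", "payload": {
  "series": [
    {"dx":26,"dy":21,"dz":0,"turn":-0.1,"jaw":0.3},
    {"dx":52,"dy":42,"dz":0,"turn":-0.2,"jaw":0.3},
    {"dx":76,"dy":63,"dz":0,"turn":-0.3,"jaw":0.3},
    {"dx":76,"dy":63,"dz":0,"turn":-0.412,"jaw":0.3},
    {"dx":76,"dy":63,"dz":0,"turn":-0.412,"jaw":0.3}
  ]
}}

```text
time: 12.52
tool_pos: [0.5782, 0.0814, 0.4242]
tool_rot: [-0.001, 0.072, 0.997, 0.0]
contact_force: [-0.0, -0.4, 0.3]
gripper_width: 0.701
grasp_force: 0.0
```

```bash
python3 - <<'E'
from h import *
p=np.load('p.npy')
s=state(); print(s['time'],s['tool_pos'],s['gripper_width'])
print(rel([.5797,.0807,.3055],np.pi/2+p[2]))
E
```

```text
12.5167 [0.57820772 0.08139873 0.42415279] 0.7010527710203964
([-1.8, -0.5, 118.6], np.float64(0.003), np.float64(1.427))
```

Request:
{"api": "apply_moves", "payload": {
  "series": [
    {"dx":-2.5,"dy":0,"dz":30,"turn":0,"jaw":0.3},
    {"dx":-2.5,"dy":0,"dz":60,"turn":0,"jaw":0.3},
    {"dx":-2.5,"dy":0,"dz":90,"turn":0,"jaw":0.3},
    {"dx":-2.5,"dy":0,"dz":110,"turn":0,"jaw":0.3},
    {"dx":-2.5,"dy":0,"dz":118,"turn":0,"jaw":0.3}
  ]
}}

```text
time: 12.93
tool_pos: [0.5797, 0.0784, 0.3014]
tool_rot: [-0.004, 0.076, 0.997, -0.0]
contact_force: [0.5, -0.3, -1.4]
gripper_width: 0.706
grasp_force: 0.0
```

Request:
{"api": "apply_moves", "payload": {
  "series": [
    {"dx":0,"dy":0,"dz":0,"turn":0,"jaw":0.5},
    {"dx":0,"dy":0,"dz":0,"turn":0,"jaw":0.7},
    {"dx":0,"dy":0,"dz":0,"turn":0,"jaw":0.85},
    {"dx":0,"dy":0,"dz":0,"turn":0,"jaw":0.85},
    {"dx":0,"dy":0,"dz":0,"turn":0,"jaw":0.85}
  ]
}}

```text
time: 13.35
tool_pos: [0.5827, 0.0825, 0.3095]
tool_rot: [0.002, 0.074, 0.997, 0.004]
contact_force: [3.1, 10.3, -3.6]
gripper_width: 0.236
grasp_force: 58.7
```

```bash
python3 - <<'E'
from h import *
p=np.load('p.npy');T=Tpress(p)
s=state(); print(s['time'],s['tool_pos'],s['gripper_width'],s['grasp_force'],s['contact_force'])
t=(np.linalg.inv(T)@np.r_[s['tool_pos'],1])[:3]; print(t)
r=np.hypot(t[0]-.11,t[2]-.2);a0=np.arctan2(t[2]-.2,.11-t[0]);print(r,a0)
for q in np.arange(0,.76,.05): # tool x is -press x, z down
    a=a0-q; print(round(q,2), 'dx',round((r*np.cos(a)-r*np.cos(a0))*1000,1),'dz',round(-(r*np.sin(a)-r*np.sin(a0))*1000,1))
E
```

```text
13.35 [0.58273008 0.08247813 0.30954146] 0.23633938933867363 58.72728109359741 [ 3.1163673  10.29513697 -3.64660413]
[-0.08030582  0.09218758  0.30954146]
0.21958059151950315 0.5222907225788695
0.0 dx 0.0 dz -0.0
0.05 dx 5.2 dz 9.6
0.1 dx 10.0 dz 19.5
0.15 dx 14.2 dz 29.7
0.2 dx 18.0 dz 40.0
0.25 dx 21.2 dz 50.5
0.3 dx 23.9 dz 61.1
0.35 dx 26.0 dz 71.9
0.4 dx 27.6 dz 82.8
0.45 dx 28.7 dz 93.7
0.5 dx 29.2 dz 104.6
0.55 dx 29.2 dz 115.6
0.6 dx 28.6 dz 126.6
0.65 dx 27.5 dz 137.5
0.7 dx 25.8 dz 148.4
0.75 dx 23.6 dz 159.1
```

Request:
{"api": "apply_moves", "payload": {
  "series": [
    {"dx":1.5,"dy":1,"dz":3,"turn":0,"jaw":0.85},
    {"dx":4,"dy":1,"dz":7,"turn":0,"jaw":0.85},
    {"dx":7,"dy":1,"dz":14,"turn":0,"jaw":0.85},
    {"dx":10,"dy":1,"dz":20,"turn":0,"jaw":0.85},
    {"dx":14,"dy":1,"dz":30,"turn":0,"jaw":0.85}
  ]
}}

```text
time: 13.77
tool_pos: [0.5703, 0.0845, 0.2843]
tool_rot: [0.005, 0.074, 0.997, 0.003]
contact_force: [-5.0, 8.0, 9.4]
gripper_width: 0.234
grasp_force: 59.8
```

```bash
cat > l.py <<'E'
from h import *
p=np.load('p.npy');T=Tpress(p)
s=state(); t=(np.linalg.inv(T)@np.r_[s['tool_pos'],1])[:3]
print(round(s['time'],2),'press',np.round(t,4),'w',round(s['gripper_width'],3),'F press',np.round(T[:3,:3].T@s['contact_force'],1),'q',round(.522-np.arctan2(t[2]-.2,.11-t[0]),3),'r',np.hypot(t[0]-.11,t[2]-.2))
E
python3 l.py
```

```text
13.77 press [-0.0929  0.0924  0.2843] w 0.234 F press [-6.1  7.1  9.4] q 0.128 r 0.21973102297933095
```

Request:
{"api": "apply_moves", "payload": {
  "series": [
    {"dx":4,"dy":1,"dz":10,"turn":0,"jaw":0.85},
    {"dx":7,"dy":1,"dz":21,"turn":0,"jaw":0.85},
    {"dx":10,"dy":1,"dz":31,"turn":0,"jaw":0.85},
    {"dx":12,"dy":1,"dz":42,"turn":0,"jaw":0.85},
    {"dx":13.5,"dy":1,"dz":53,"turn":0,"jaw":0.85}
  ]
}}

```text
time: 14.18
tool_pos: [0.5564, 0.0867, 0.23]
tool_rot: [0.003, 0.074, 0.997, 0.002]
contact_force: [-6.0, 3.6, 10.6]
gripper_width: 0.233
grasp_force: 60.4
```

Request:
{"api": "apply_moves", "payload": {
  "series": [
    {"dx":1,"dy":0,"dz":10,"turn":0,"jaw":0.85},
    {"dx":1.5,"dy":0,"dz":20,"turn":0,"jaw":0.85},
    {"dx":1.5,"dy":0,"dz":30,"turn":0,"jaw":0.85},
    {"dx":1,"dy":0,"dz":40,"turn":0,"jaw":0.85},
    {"dx":0.5,"dy":0,"dz":46,"turn":0,"jaw":0.85}
  ]
}}

```text
time: 14.6
tool_pos: [0.5562, 0.0868, 0.1829]
tool_rot: [0.003, 0.075, 0.997, 0.002]
contact_force: [-5.9, 4.5, 10.4]
gripper_width: 0.237
grasp_force: 62.2
```

```bash
python3 l.py
```

```text
14.6 press [-0.1072  0.0925  0.1829] w 0.237 F press [-6.5  3.6 10.4] q 0.601 r 0.21788127863672363
```

Request:
{"api": "apply_moves", "payload": {
  "series": [
    {"dx":0,"dy":0,"dz":6,"turn":0,"jaw":0.85},
    {"dx":-0.5,"dy":0,"dz":12,"turn":0,"jaw":0.85},
    {"dx":-1,"dy":0,"dz":18,"turn":0,"jaw":0.85},
    {"dx":-2,"dy":0,"dz":23,"turn":0,"jaw":0.85},
    {"dx":-2,"dy":0,"dz":23,"turn":0,"jaw":0.85}
  ]
}}

```text
time: 15.02
tool_pos: [0.5593, 0.0863, 0.1607]
tool_rot: [0.004, 0.075, 0.997, 0.002]
contact_force: [-4.5, 4.0, 10.5]
gripper_width: 0.238
grasp_force: 64.1
```

```bash
python3 l.py
```

```text
15.02 press [-0.104   0.0925  0.1607] w 0.238 F press [-5.1  3.3 10.5] q 0.704 r 0.21761678486536523
```

Request:
{"api": "apply_moves", "payload": {
  "series": [
    {"dx":-0.5,"dy":0,"dz":2,"turn":0,"jaw":0.85},
    {"dx":-1,"dy":0,"dz":4,"turn":0,"jaw":0.85},
    {"dx":-1,"dy":0,"dz":5,"turn":0,"jaw":0.85},
    {"dx":-1,"dy":0,"dz":5,"turn":0,"jaw":0.85}
  ]
}}

```text
time: 15.35
tool_pos: [0.5603, 0.0862, 0.1564]
tool_rot: [0.004, 0.074, 0.997, 0.002]
contact_force: [-4.3, 3.7, 10.6]
gripper_width: 0.235
grasp_force: 64.6
```

```bash
python3 l.py
```

```text
15.35 press [-0.1031  0.0926  0.1564] w 0.235 F press [-4.8  3.  10.6] q 0.724 r 0.21750579740722967
```

Request:
{"api": "apply_moves", "payload": {
  "series": [
    {"dx":-0.5,"dy":0,"dz":2,"turn":0,"jaw":0.85},
    {"dx":-1,"dy":0,"dz":4,"turn":0,"jaw":0.85},
    {"dx":-1,"dy":0,"dz":5,"turn":0,"jaw":0.85},
    {"dx":-1,"dy":0,"dz":5,"turn":0,"jaw":0.85}
  ]
}}

```text
time: 15.68
tool_pos: [0.5611, 0.0861, 0.1548]
tool_rot: [0.003, 0.074, 0.997, 0.002]
contact_force: [-14.8, 2.7, 26.0]
gripper_width: 0.236
grasp_force: 67.3
```

Request:
{"api": "apply_moves", "payload": {
  "series": [
    {"dx":-0.5,"dy":0,"dz":2,"turn":0,"jaw":0.85},
    {"dx":-1,"dy":0,"dz":4,"turn":0,"jaw":0.85},
    {"dx":-1,"dy":0,"dz":4,"turn":0,"jaw":0.85}
  ]
}}

```text
time: 15.93
tool_pos: [0.5637, 0.0858, 0.153]
tool_rot: [0.006, 0.074, 0.997, 0.001]
contact_force: [-14.5, 1.1, 31.4]
gripper_width: 0.233
grasp_force: 71.2
```

```bash
python3 l.py
```

```text
15.93 press [-0.0996  0.0927  0.153 ] w 0.233 F press [-14.5  -1.1  31.4] q 0.743 r 0.21478260088459242
```

Request:
{"api": "apply_moves", "payload": {
  "series": [
    {"dx":2,"dy":0,"dz":0,"turn":0,"jaw":0.85},
    {"dx":2,"dy":0,"dz":0,"turn":0,"jaw":0.85},
    {"dx":2,"dy":0,"dz":0,"turn":0,"jaw":0.85},
    {"dx":2,"dy":0,"dz":0,"turn":0,"jaw":0.85},
    {"dx":2,"dy":0,"dz":0,"turn":0,"jaw":0.85}
  ]
}}

```text
time: 16.35
tool_pos: [0.5637, 0.0858, 0.1532]
tool_rot: [0.008, 0.073, 0.997, 0.001]
contact_force: [-6.2, 1.2, 27.8]
gripper_width: 0.235
grasp_force: 70.6
```

Request:
{"api": "apply_moves", "payload": {
  "series": [
    {"dx":0,"dy":0,"dz":0,"turn":0,"jaw":0.85},
    {"dx":0,"dy":0,"dz":0,"turn":0,"jaw":0.85},
    {"dx":0,"dy":0,"dz":0,"turn":0,"jaw":0.85},
    {"dx":0,"dy":0,"dz":0,"turn":0,"jaw":0.85},
    {"dx":0,"dy":0,"dz":0,"turn":0,"jaw":0.85}
  ]
}}

```text
time: 16.77
tool_pos: [0.5636, 0.0858, 0.1532]
tool_rot: [0.008, 0.073, 0.997, 0.001]
contact_force: [-5.8, 0.4, 28.1]
gripper_width: 0.238
grasp_force: 70.6
```

Request:
{"api": "apply_moves", "payload": {
  "series": [
    {"dx":0.5,"dy":0,"dz":-4,"turn":0,"jaw":0.85},
    {"dx":1,"dy":0,"dz":-8,"turn":0,"jaw":0.85},
    {"dx":2,"dy":0,"dz":-12,"turn":0,"jaw":0.85},
    {"dx":2.5,"dy":0,"dz":-16,"turn":0,"jaw":0.85},
    {"dx":3,"dy":0,"dz":-20,"turn":0,"jaw":0.85}
  ]
}}

```text
time: 17.18
tool_pos: [0.5598, 0.0862, 0.1687]
tool_rot: [0.008, 0.074, 0.997, 0.002]
contact_force: [7.5, 2.3, 7.3]
gripper_width: 0.236
grasp_force: 67.6
```

```bash
python3 l.py
```

```text
17.18 press [-0.1036  0.0926  0.1687] w 0.236 F press [7.1 3.4 7.3] q 0.667 r 0.2158419724327519
```

Request:
{"api": "apply_moves", "payload": {
  "series": [
    {"dx":0,"dy":0,"dz":-4,"turn":0,"jaw":0.85},
    {"dx":0,"dy":0,"dz":-8,"turn":0,"jaw":0.85},
    {"dx":0,"dy":0,"dz":-12,"turn":0,"jaw":0.85},
    {"dx":0.5,"dy":0,"dz":-16,"turn":0,"jaw":0.85},
    {"dx":0.5,"dy":0,"dz":-20,"turn":0,"jaw":0.85}
  ]
}}

```text
time: 17.6
tool_pos: [0.5571, 0.0866, 0.1869]
tool_rot: [0.005, 0.075, 0.997, 0.002]
contact_force: [1.1, 4.6, 5.2]
gripper_width: 0.237
grasp_force: 67.5
```

Request:
{"api": "apply_moves", "payload": {
  "series": [
    {"dx":0,"dy":0,"dz":-4,"turn":0,"jaw":0.85},
    {"dx":0,"dy":0,"dz":-8,"turn":0,"jaw":0.85},
    {"dx":0,"dy":0,"dz":-12,"turn":0,"jaw":0.85},
    {"dx":-0.5,"dy":0,"dz":-16,"turn":0,"jaw":0.85},
    {"dx":-0.5,"dy":0,"dz":-20,"turn":0,"jaw":0.85}
  ]
}}

```text
time: 18.02
tool_pos: [0.5567, 0.0867, 0.2058]
tool_rot: [0.004, 0.074, 0.997, 0.002]
contact_force: [4.3, 5.5, 3.7]
gripper_width: 0.236
grasp_force: 67.7
```

Request:
{"api": "apply_moves", "payload": {
  "series": [
    {"dx":0,"dy":0,"dz":-4,"turn":0,"jaw":0.85},
    {"dx":-0.5,"dy":0,"dz":-8,"turn":0,"jaw":0.85},
    {"dx":-1,"dy":0,"dz":-12,"turn":0,"jaw":0.85},
    {"dx":-1.5,"dy":0,"dz":-16,"turn":0,"jaw":0.85},
    {"dx":-2,"dy":0,"dz":-20,"turn":0,"jaw":0.85}
  ]
}}

```text
time: 18.43
tool_pos: [0.558, 0.0865, 0.2252]
tool_rot: [0.003, 0.074, 0.997, 0.002]
contact_force: [1.3, 6.5, 3.0]
gripper_width: 0.235
grasp_force: 68.2
```

```bash
python3 l.py
```

```text
18.43 press [-0.1054  0.0925  0.2252] w 0.235 F press [0.3 6.6 3. ] q 0.405 r 0.21684897614693394
```

Request:
{"api": "apply_moves", "payload": {
  "series": [
    {"dx":-0.6,"dy":0,"dz":-4,"turn":0,"jaw":0.85},
    {"dx":-1.2,"dy":0,"dz":-8,"turn":0,"jaw":0.85},
    {"dx":-2,"dy":0,"dz":-12,"turn":0,"jaw":0.85},
    {"dx":-2.8,"dy":0,"dz":-16,"turn":0,"jaw":0.85},
    {"dx":-3.6,"dy":0,"dz":-20,"turn":0,"jaw":0.85}
  ]
}}

```text
time: 18.85
tool_pos: [0.5612, 0.086, 0.2448]
tool_rot: [0.002, 0.074, 0.997, 0.002]
contact_force: [2.4, 5.3, 1.5]
gripper_width: 0.24
grasp_force: 69.2
```

Request:
{"api": "apply_moves", "payload": {
  "series": [
    {"dx":-1,"dy":0,"dz":-4,"turn":0,"jaw":0.85},
    {"dx":-2,"dy":0,"dz":-8,"turn":0,"jaw":0.85},
    {"dx":-3.2,"dy":0,"dz":-12,"turn":0,"jaw":0.85},
    {"dx":-4.5,"dy":0,"dz":-16,"turn":0,"jaw":0.85},
    {"dx":-5.8,"dy":0,"dz":-20,"turn":0,"jaw":0.85}
  ]
}}

```text
time: 19.27
tool_pos: [0.5664, 0.0852, 0.2644]
tool_rot: [0.002, 0.074, 0.997, 0.002]
contact_force: [1.0, 5.7, 1.2]
gripper_width: 0.236
grasp_force: 70.4
```

Request:
{"api": "apply_moves", "payload": {
  "series": [
    {"dx":-1.4,"dy":0,"dz":-4,"turn":0,"jaw":0.85},
    {"dx":-2.9,"dy":0,"dz":-8,"turn":0,"jaw":0.85},
    {"dx":-4.5,"dy":0,"dz":-12,"turn":0,"jaw":0.85},
    {"dx":-6.1,"dy":0,"dz":-16,"turn":0,"jaw":0.85},
    {"dx":-7.8,"dy":0,"dz":-20,"turn":0,"jaw":0.85}
  ]
}}

```text
time: 19.68
tool_pos: [0.5738, 0.084, 0.284]
tool_rot: [0.001, 0.074, 0.997, 0.002]
contact_force: [0.2, 4.8, 1.1]
gripper_width: 0.24
grasp_force: 71.6
```

```bash
python3 l.py
```

```text
19.68 press [-0.0893  0.0924  0.284 ] w 0.24 F press [-0.5  4.7  1.1] q 0.123 r 0.21630116183200115
```

Request:
{"api": "apply_moves", "payload": {
  "series": [
    {"dx":-1.8,"dy":0,"dz":-4,"turn":0,"jaw":0.85},
    {"dx":-3.6,"dy":0,"dz":-8,"turn":0,"jaw":0.85},
    {"dx":-5.5,"dy":0,"dz":-12,"turn":0,"jaw":0.85},
    {"dx":-7.4,"dy":0,"dz":-16,"turn":0,"jaw":0.85},
    {"dx":-8.5,"dy":0,"dz":-18,"turn":0,"jaw":0.85}
  ]
}}

```text
time: 20.1
tool_pos: [0.5824, 0.0827, 0.3018]
tool_rot: [0.001, 0.074, 0.997, 0.002]
contact_force: [0.7, 5.1, -5.9]
gripper_width: 0.236
grasp_force: 72.4
```

Request:
{"api": "apply_moves", "payload": {
  "series": [
    {"dx":-0.5,"dy":0,"dz":-1,"turn":0,"jaw":0.85},
    {"dx":-1,"dy":0,"dz":-2,"turn":0,"jaw":0.85},
    {"dx":-1.5,"dy":0,"dz":-3,"turn":0,"jaw":0.85},
    {"dx":-1.5,"dy":0,"dz":-3,"turn":0,"jaw":0.85}
  ]
}}

```text
time: 20.43
tool_pos: [0.5824, 0.0827, 0.3018]
tool_rot: [-0.001, 0.074, 0.997, 0.002]
contact_force: [-0.2, 6.5, -5.7]
gripper_width: 0.237
grasp_force: 72.1
```

```bash
python3 l.py
```

```text
20.43 press [-0.0807  0.0924  0.3018] w 0.237 F press [-1.1  6.4 -5.7] q 0.031 r 0.2161462376327099
```

Request:
{"api": "apply_moves", "payload": {
  "series": [
    {"dx":0,"dy":0,"dz":0,"turn":0,"jaw":0.75},
    {"dx":0,"dy":0,"dz":0,"turn":0,"jaw":0.6},
    {"dx":0,"dy":0,"dz":0,"turn":0,"jaw":0.4},
    {"dx":0,"dy":0,"dz":0,"turn":0,"jaw":0.3},
    {"dx":0,"dy":0,"dz":-5,"turn":0,"jaw":0.3}
  ]
}}

```text
time: 20.85
tool_pos: [0.583, 0.0808, 0.3076]
tool_rot: [0.0, 0.075, 0.997, -0.0]
contact_force: [-0.2, -0.7, -0.0]
gripper_width: 0.696
grasp_force: 0.0
```

Request:
{"api": "apply_moves", "payload": {
  "series": [
    {"dx":0,"dy":0,"dz":-30,"turn":0,"jaw":0.3},
    {"dx":0,"dy":0,"dz":-60,"turn":0,"jaw":0.3},
    {"dx":0,"dy":0,"dz":-90,"turn":0,"jaw":0.3},
    {"dx":0,"dy":0,"dz":-120,"turn":0,"jaw":0.3},
    {"dx":0,"dy":0,"dz":-120,"turn":0,"jaw":0.3}
  ]
}}

```text
time: 21.27
tool_pos: [0.5844, 0.0808, 0.437]
tool_rot: [0.007, 0.075, 0.997, 0.0]
contact_force: [0.9, -0.1, 2.0]
gripper_width: 0.699
grasp_force: 0.0
```

Request:
{"api": "apply_moves", "payload": {
  "series": [
    {"dx":35,"dy":0,"dz":0,"turn":0,"jaw":0.3},
    {"dx":70,"dy":0,"dz":0,"turn":0,"jaw":0.3},
    {"dx":100,"dy":0,"dz":0,"turn":0,"jaw":0.3},
    {"dx":130,"dy":0,"dz":0,"turn":0,"jaw":0.3},
    {"dx":130,"dy":0,"dz":0,"turn":0,"jaw":0.3}
  ]
}}

```text
time: 21.68
tool_pos: [0.4512, 0.1009, 0.4292]
tool_rot: [0.001, 0.074, 0.997, 0.0]
contact_force: [0.5, -0.6, 1.2]
gripper_width: 0.701
grasp_force: 0.0
```

```bash
python3 - <<'E'
from h import *
s=state();print(s['time'],s['contact_force'],s['joint_vel'].round(3) if hasattr(s['joint_vel'],'round') else s['joint_vel'])
f=grab_frame('side');g=grab_frame('top')
cv2.imwrite('pics/a5.png',np.hstack([cv2.resize(f['pixels'][130:330,250:400,::-1],(390,520),interpolation=2),cv2.resize(g['pixels'][90:240,225:345,::-1],(410,520),interpolation=2)]))
E
```

```text
21.6833 [ 0.53307951 -0.55588838  1.1658846 ] [-0.018  0.071 -0.05  -0.011 -0.071 -0.015]
```

View pics/a5.png

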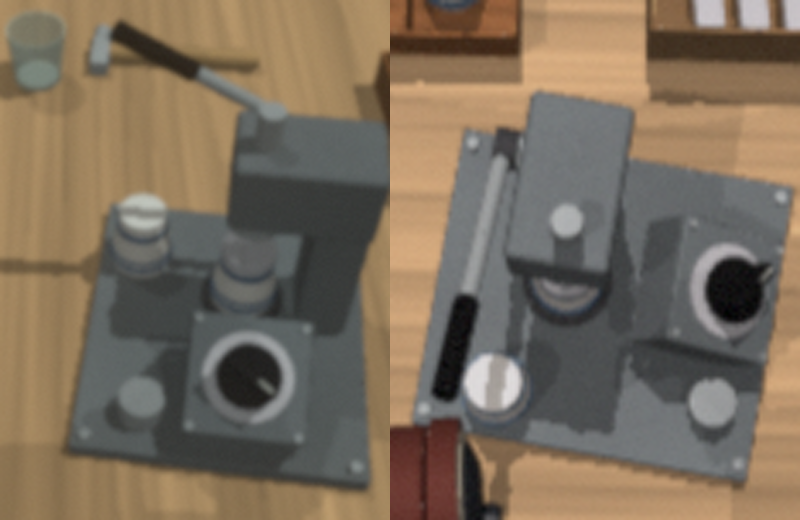

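The lever is up and the knob is set with its marker at (265,385). The cups and tin are unmoved. One numeric check that the cap went down before handing in.

```bash
python3 - <<'E'
from h import *
f=grab_frame('side'); a=cv2.imread('pics/s0.png')[:,:,::-1]; b=f['pixels']
for v in range(208,246,1): print(v,a[v,342:349].mean().round(),b[v,342:349].mean().round(),end=' | ')
for n in('side','top'):
  g=grab_frame(n)
  for t in('cap','cup_a','tin'): print(n,t,[(round(o['conf'],2),np.round(o['extent']).tolist()) for o in spotter.outline_of(g,t)[:3]])
E
```

```text
208 58.0 59.0 | 209 58.0 59.0 | 210 58.0 60.0 | 211 58.0 60.0 | 212 58.0 59.0 | 213 58.0 59.0 | 214 58.0 60.0 | 215 57.0 59.0 | 216 58.0 59.0 | 217 59.0 61.0 | 218 64.0 66.0 | 219 71.0 73.0 | 220 76.0 80.0 | 221 80.0 85.0 | 222 83.0 91.0 | 223 88.0 94.0 | 224 90.0 93.0 | 225 91.0 93.0 | 226 91.0 93.0 | 227 92.0 93.0 | 228 92.0 93.0 | 229 92.0 94.0 | 230 92.0 94.0 | 231 92.0 95.0 | 232 92.0 96.0 | 233 91.0 95.0 | 234 94.0 93.0 | 235 94.0 88.0 | 236 84.0 78.0 | 237 71.0 68.0 | 238 75.0 76.0 | 239 91.0 93.0 | 240 102.0 105.0 | 241 105.0 108.0 | 242 106.0 109.0 | 243 106.0 108.0 | 244 105.0 107.0 | 245 100.0 103.0 | side cap [(0.67, [336.0, 217.0, 359.0, 236.0])]
side cup_a [(0.97, [220.0, 179.0, 245.0, 210.0]), (0.95, [293.0, 203.0, 316.0, 234.0]), (0.92, [194.0, 310.0, 224.0, 347.0])]
side tin [(0.86, [296.0, 276.0, 314.0, 295.0])]
top cap [(0.62, [269.0, 171.0, 282.0, 175.0])]
top cup_a [(0.93, [248.0, 188.0, 267.0, 214.0]), (0.89, [343.0, 268.0, 368.0, 289.0]), (0.56, [204.0, 260.0, 224.0, 281.0])]
top tin [(0.55, [309.0, 199.0, 323.0, 214.0]), (0.31, [131.0, 223.0, 162.0, 252.0])]
```

```bash
python3 - <<'E'
from h import *
r=[]
for n,o,(y,x) in(('side','s0',(205,325)),('top','t0',(155,255))):
  a=cv2.imread(f'pics/{o}.png'); b=grab_frame(n)['pixels'][:,:,::-1]
  r.append(np.hstack([cv2.resize(np.clip(i[y:y+45,x:x+45]*1.6,0,255).astype(np.uint8),(300,300),interpolation=2) for i in(a,b)]))
cv2.imwrite('pics/a6.png',np.vstack(r))
E
```

```text
(no output)
```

View pics/a6.png

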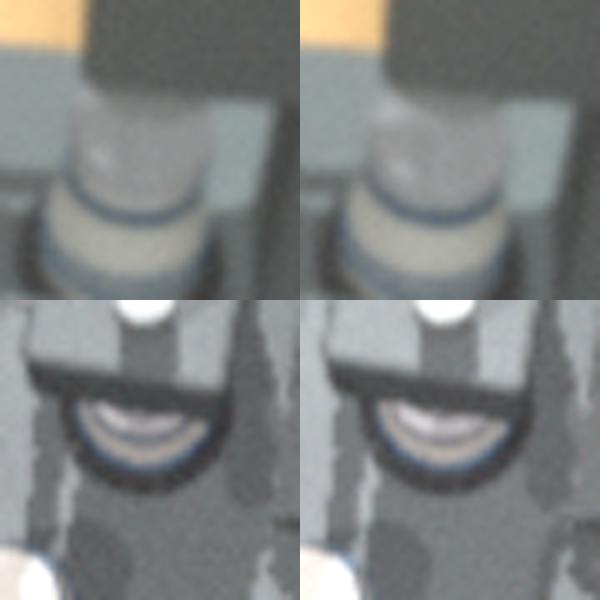

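The cap now sits lower: its top edge shows below the head in the after view, right half at (390,115). The lever stalled at its stop height, about z 155 mm. I'm handing in the job.

```bash
python3 -c "
from h import *
print(ticket.job_done())"
```

```text
the job is handed in; nothing more can be done
None
```

The job is handed in, with no verdict returned: the knob is turned to its stop and stays down, the cap was pressed down with the lever held at its bottom stop, the lever was eased back up over about 3.5 s, and nothing else looks disturbed; cap depth was judged by eye only.

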